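# Take the tube head off the vortex mixer

## Robot

A 7-joint arm with a two-finger parallel gripper is mounted at the origin on the work surface. World frame = base frame: x ahead of the robot, y to its left, z up, the work surface at z = 0. Lengths are in m, angles in rad, forces in N, time in s.
With the tool pointing down it reaches from about 0.425 to 0.875 m from the base axis. Payload 4.7 kg.
Tool frame: the origin (TCP) lies between the finger pads; the fingertips stand 11 mm ahead of it and the grasp point (between the pads) lies 8 mm behind it; x points along the fingers, y is the direction in which the jaws open and shut, and the axes are right-handed (so a half turn about x gives the same grasp; the last joint's range is limited). The gripper opens to 85 mm and grips with 20 to 120 N. Pads are 22 mm wide; open, the fingers measure 114 mm over their backs; the gripper's body (76 mm by 85 mm) begins 54 mm behind the grasp point. The pads swing forward as they close: fully open they stand 13 mm farther back than shut.
Start: joints at [-1.12, 0.321, -0.07, 1.45, 0.023, 1.371, -0.057], TCP at [0.275, 0.589, 0.242] pointing down, gripper open.
Joint ranges: [-2.86, 2.86], [-0.3, 2.09], [-1.38, 1.24], [0.06, 2.45], [-1.56, 4.7], [0.09, 2.05], [-2.69, 2.69]. Speed limits (rad/s): [2.57, 2.57, 3.14, 3.14, 3.14, 3.14, 3.14].

## Interface

Orientations are given as a unit quaternion [w, x, y, z].
In Python, from cell import ctrl, read_camera, get_calibration, job_done gives the robot as it stands. The module is installed in compiled form; this text tells all that it offers.
- The arm moves only by the tool apply_moves, never from a script. Its argument "targets" is a list of rows, each a list of 5 numbers: the closure, from 0 (fully open) to 1 (shut), then the shift along the tool's x, y, z in cm, then the turn about the tool's x in rad. A call has 1 to 12 rows; each row shifts and turns the pose as measured when the row begins, along the tool's axes as they then stand; what a row does not reach is not made up. A row lasts 1/8 s, in which the tool goes at most 62.5 mm and 10.7 degrees, less where a joint would pass 70% of its speed; a pose out of reach is approached as far as the arm can. A call with a gripper value outside its range is refused whole. The fingers move at their own pace and stop on an object; "grip_force" is the grip in N (left out, the last holds). Time passes only in rows, so rows that do not move let the fingers close. It gives the time, the measured TCP pose, the force and the opening at its end, in the units of the state.
- ctrl.get_state(): the state, without advancing time (a new reading comes with each control period).
- read_camera(name): name is "side" or "top"; returns the picture (400x640x3 uint8, red, green, blue); there is no depth.
- get_calibration(name): a dict with "fx", "fy", "cx", "cy" (pixels), "distortion" ([k1, k2, p1, p2, k3] as OpenCV has them; the pictures are not rectified), "world_to_cam" (4x4, takes a point from world to camera coordinates). Camera axes: x right, y down, z forward; pixel columns grow to the right and rows downward; lengths in m; the calibration is good to about 2 mm. A picture is of the moment at which its call begins. get_calibration takes no time and is no camera call.
- job_done(): hands the job in, once; it reports no verdict.
The state is a dict: "time_s": time; "qpos": joint angles; "joint_vel": joint speeds; "effort": joint torques, N m; "eef_pos": TCP position; "tool_rot": TCP orientation; "wrist_force": force on the tool from outside, world axes, zero at the start; "torque": the same for the moment, N m; "finger_gap": finger opening in m.
Only numpy, scipy, OpenCV 4.12 (cv2) and the standard library are available. Lean on these libraries where they do the work, as an engineer would, in place of code of your own. Each camera call takes 0.05 s, during which the arm holds its last target.

## Task

Take the tube head off the vortex mixer and park it: press the red release button all the way down, turn the head anticlockwise (seen from above) by its blue bar, gently and only until you feel it reach its stop, then lift it straight off and seat it upright and fully home in the green parking stand, without dropping it. Never force the head or the button against the mixer, and leave the dish, the tip box and the bottle where they are.

Things in the scene. Friction and masses are not known exactly. Their poses are not given: they have to be found in the camera images.
- mixer: Vortex mixer, fixed: a white box with a blue band, 160 x 160 x 85 mm high. Origin on its underside, below the socket's axis; z up. The box reaches from -90 to +70 mm in x and +-80 mm in y; its front with a dark display looks to -x. The head's lugs sit under a slotted lip in a dark collar (53 mm across, 16.5 mm high) on the 85 mm high deck, hidden under the head.
- socket (a point): Point on the socket's axis at deck height; axes as the mixer. Locked, the head's x axis is at -66 deg (-1.15 rad, within 2 deg) to this x axis. It comes free after 41 to 92 deg anticlockwise: this differs from unit to unit, cannot be seen, and is marked by a hard stop to be felt. Lugs pass the slots only from the stop to 6 deg before it. The neck has 1.5 mm of play sideways and 2 mm upward.
- lip (a point): The slotted steel lip (17 mm above the deck, on the axis) that bears the head. Contact force between head and mixer must stay under 25 N; turning on at the stop, turning with the button up or lifting too early soon exceeds it. The head turns freely with under 0.04 N m; a rise of 0.05 N m is the stop. Side force means that one lug touches first: yield to it.
- release (a joint): Travel of the red button in m: 0 = up (locked), 0.006 = fully down (free). It moves at about 4 N, ends at a hard stop and stays down by itself after the press. Do not press it with more than about 25 N.
- button_top (a point): Centre of the top of the red release button (20 mm across), at x = -55, y = -55 mm in the mixer's frame, 9 mm above the deck when up, 3 mm when fully down. Press it straight down with the closed fingers.
- head: Loose tube head, 0.19 to 0.31 kg. Origin on its axis at the underside of its foot (90 mm over the bench when on the mixer). Foot: neck 26 mm across, 12 mm long, two lugs along +-x (37 mm over both, 10 wide, 5 thick, lowest). At 12 to 26 mm a grey platform 72 mm across with black wells, yellow mark at +x. On top the blue bar: 46 mm along x, 16 mm thick along y, 26 to 59 mm up.
- grip_bar (a point): Point on the head's axis inside the blue bar, 48 mm above the head's origin (22 mm above the platform): the place to grip, across the 16 mm thickness (along y). Axes as the head.
- stand: Green parking stand, fixed: base disc 84 mm across, 6 mm thick, and a cup on it (68 mm across, bore 46 mm, rim 24 mm above the bench). Origin at the centre of its underside. The head's foot goes into the bore at any turn angle until the grey platform rests on the rim; the head's origin is then 12 mm above the bench.
- dish: Closed red culture dish, 90 mm across, 16 mm high, loose bystander. Origin at the centre of its underside.
- tip_box: White box of pipette tips, 80 x 120 x 51 mm, loose bystander. Origin at the centre of its underside.
- bottle: White reagent bottle with blue cap, 50 mm across, 95 mm high, loose bystander. Origin at the centre of its underside.
Mind the look-alikes: they are no part of the job. What is shaped like the mixer but yellow is not meant.

How it is judged:
On the way, in this order (a step that is already met when the one before it is completed fails the run):
1. the release button is fully down, the head still locked (value of joint release above 0.005 m and angle between the x axis of head and the x axis of mixer, either way round above 0.95 rad), for 0.1 s.
2. the head is turned round to its slots while still on the mount (angle between the x axis of head and the x axis of mixer, either way round below 0.6 rad and horizontal distance between head and mixer below 0.006 m and z of head in the frame of mixer below 0.096 m), for 0.1 s.
At the end, for the whole second after the job is handed in: The head stands at rest in the parking stand: axis within 8 mm of the stand's, origin no more than 15 mm above the stand's underside (platform on the rim), upright within 4 degrees; the release button is still down (horizontal distance between head and stand below 0.008 m and z of head in the frame of stand below 0.015 m and angle between head's own z axis and vertical below 0.07 rad and linear speed of head below 0.02 m/s and value of joint release above 0.0045 m); the robot touches nothing.
It fails at once if head and mixer press on each other with more than 25 N (turned or lifted by force) (contact force between head and mixer above 25 N).
It fails at once if the robot presses on the mixer or its button with more than 35 N (contact force between any of the fingers, the arm and mixer above 35 N).
It fails at once if the head is dropped (moves faster than 0.5 m/s while not held) (linear speed of head above 0.5 m/s and contact force between the fingers and head below 0.5 N).
It fails at once if a bystander is moved by more than 25 mm (distance of any of dish, tip_box, bottle from where it was at the start of the episode above 0.025 m).
It also fails if it takes over 72 s, if anything falls off the work surface, if the arm or the gripper's body presses on something with over 40 N, if the wrist force passes 120 N, or if a joint passes its speed limit or range.

## Working session

There is one attempt and no reset: what is moved stays moved. The work goes in short steps, Python scripts to look and compute and a tool call to move; the robot and the scene stay as the last step left them, time stands still between calls to the robot, and variables do not carry over. Pictures are saved under pics/ and viewed, and the job is handed in when it is done.

Besides the shell and the picture viewer there is one more tool, called after "Emit:" as name(argument=value, ...) on one line, values as JSON. apply_moves: Moves the arm, as the interface text tells. Its arguments: {"type":"object","properties":{"targets":{"type":"array","items":{"type":"array","items":{"type":"number"}}},"grip_force":{"type":"number"}},"required":["targets"]}

```bash
mkdir -p pics; python3 - <<'E'
from cell import *
import cv2
for n in("top","side"):
    cv2.imwrite(f"pics/{n}0.png",read_camera(n)[:,:,::-1]); c=get_calibration(n); print(n,c)
print(ctrl.get_state())
E
```

```text
top {'fx': 440.13280401875124, 'fy': 440.13280401875124, 'cx': 320.10519152727636, 'cy': 201.38791021046706, 'distortion': array([-0.01144503,  0.        ,  0.        ,  0.        ,  0.        ]), 'world_to_cam': array([[ 0.00802368, -0.99996662, -0.00154519,  0.03582167],
       [-0.984587  , -0.00763027, -0.17472898,  0.56908734],
       [ 0.17471136,  0.00292334, -0.98461535,  0.98446825],
       [ 0.        ,  0.        ,  0.        ,  1.        ]])}
side {'fx': 397.61677080082404, 'fy': 397.61677080082404, 'cx': 328.3928957821363, 'cy': 197.6235005534554, 'distortion': array([0.01935521, 0.        , 0.        , 0.        , 0.        ]), 'world_to_cam': array([[ 0.8963479 , -0.4432015 , -0.01152731, -0.48102722],
       [-0.30536089, -0.5983061 , -0.74079993,  0.2924284 ],
       [ 0.32142677,  0.66753445, -0.67162682,  0.99516168],
       [ 0.        ,  0.        ,  0.        ,  1.        ]])}
{'time_s': 0.1, 'qpos': array([-1.11990284,  0.32176882, -0.07006184,  1.45155486,  0.0225975 ,
        1.37079981, -0.05692584]), 'joint_vel': array([ 0.0013406 , -0.00372942, -0.00037233, -0.00262849, -0.0007557 ,
        0.00046563, -0.00075638]), 'effort': array([-2.03919562e-04, -4.94882655e+01, -3.84123651e-01, -3.15205336e+01,
        1.29380124e-02,  7.49646948e-03, -1.73530174e-05]), 'eef_pos': array([0.27483207, 0.58852833, 0.24131878]), 'tool_rot': array([ 0.6902088 ,  0.15260332,  0.69040802, -0.15382067]), 'wrist_force': array([-0.6113028 , -0.23812467, -0.37881186]), 'torque': array([-0.02542003, -0.06455596, -0.00886718]), 'finger_gap': 0.08560223074088849}
```

View pics/top0.png

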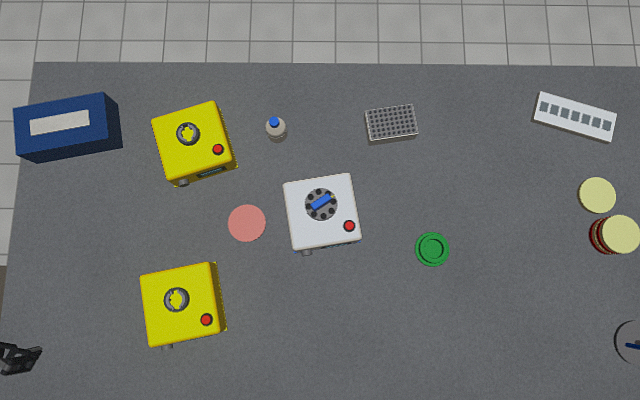

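View pics/side0.png

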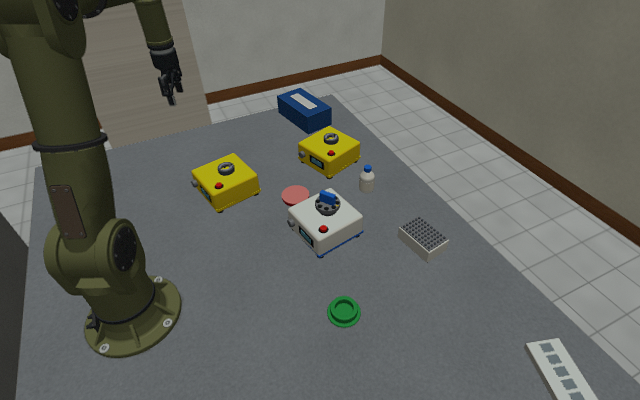

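The top view shows the white mixer near (322,212) with its button at (349,226), the blue bar at (321,202), and the green stand at (432,248). The look-alikes are the two yellow mixers at (195,143) and (182,304); they aren't meant. The white one with the blue bar fits the description, so I'll confirm it in an enlarged crop.

```bash
python3 - <<'E'
import cv2
a=cv2.imread("pics/top0.png")
cv2.imwrite("pics/top0c.png",cv2.resize(a[165:275,270:380+80],None,fx=4.2,fy=4.2,interpolation=cv2.INTER_CUBIC)[:600,:800])
b=cv2.imread("pics/side0.png")
cv2.imwrite("pics/side0c.png",cv2.resize(b[180:335,275:405],None,fx=3.8,fy=3.8,interpolation=cv2.INTER_CUBIC))
E
```

```text
(no output)
```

View pics/top0c.png

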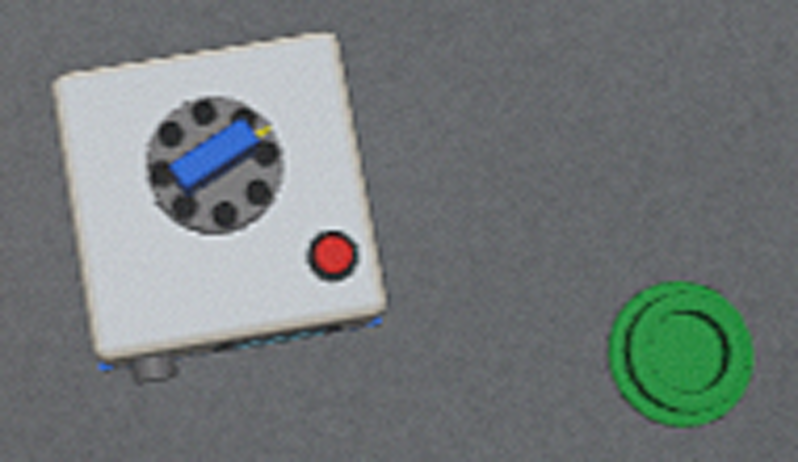

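View pics/side0c.png

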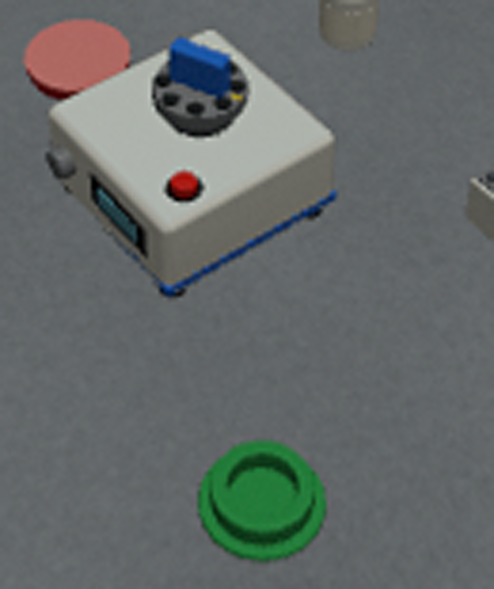

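The crop confirms it: white box, dark display, red button, a head with a blue bar, and a yellow mark at top right (crop 262,131). Next I'll measure positions.

```bash
cat > h.py <<'E'
import cv2,numpy as np
from cell import *
def ray(n,uv,z):
    c=get_calibration(n);K=np.array([[c['fx'],0,c['cx']],[0,c['fy'],c['cy']],[0,0,1.]])
    p=cv2.undistortPoints(np.array(uv,float).reshape(-1,1,2),K,c['distortion']).reshape(-1,2)
    T=c['world_to_cam'];R=T[:3,:3];o=-R.T@T[:3,3]
    d=np.c_[p,np.ones(len(p))]@R
    return (o+d*((z-o[2])/d[:,2])[:,None])
def proj(n,P):
    c=get_calibration(n);K=np.array([[c['fx'],0,c['cx']],[0,c['fy'],c['cy']],[0,0,1.]])
    T=c['world_to_cam'];return cv2.projectPoints(np.array(P,float).reshape(-1,1,3),cv2.Rodrigues(T[:3,:3])[0],T[:3,3],K,c['distortion'])[0].reshape(-1,2)
E
python3 - <<'E'
from h import *
rois=dict(top=dict(b=(215,240,335,362),h=(185,220,300,342),s=(225,275,410,455),deck=(165,255,275,368)),side=dict(b=(222,236,315,332),h=(186,216,314,342),s=(290,330,322,365),deck=(183,262,280,370)))
for n in("top","side"):
    a=cv2.imread(f"pics/{n}0.png");hsv=cv2.cvtColor(a,cv2.COLOR_BGR2HSV)
    def m(k,lo,hi):
        r0,r1,c0,c1=rois[n][k];M=np.zeros(a.shape[:2],np.uint8);M[r0:r1,c0:c1]=cv2.inRange(hsv,lo,hi)[r0:r1,c0:c1];return M
    B=m('b',(0,120,110),(8,255,255))|m('b',(172,120,110),(180,255,255));v,u=np.nonzero(B);print(n,'button',len(u),u.mean(),v.mean(),ray(n,[[u.mean(),v.mean()]],.094))
    H=m('h',(100,120,150),(125,255,255));v,u=np.nonzero(H)
    P=ray(n,np.c_[u,v],.149)
    r=cv2.minAreaRect((P[:,:2]*1000).astype(np.float32));print('bar',len(u),u.mean(),v.mean(),P.mean(0),r)
    w=np.linalg.eigh(np.cov(P[:,:2].T));print(np.sqrt(w[0]*12),np.degrees(np.arctan2(w[1][1,1],w[1][0,1])))
    S=m('s',(40,80,40),(80,255,255));S=cv2.morphologyEx(S,cv2.MORPH_CLOSE,np.ones((15,15)));cs=max(cv2.findContours(S,0,cv2.CHAIN_APPROX_NONE)[0],key=cv2.contourArea)[:,0]
    P=ray(n,cs,.006);print('stand',cv2.minAreaRect((P[:,:2]*1000).astype(np.float32)),cv2.minEnclosingCircle((P[:,:2]*1000).astype(np.float32)))
E
```

```text
top button 61 348.8360655737705 225.14754098360655 [[ 0.5077364  -0.02426387  0.094     ]]
bar 135 320.47407407407405 200.8962962962963 [0.55232072 0.03922929 0.149     ] ((552.531005859375, 39.08694839477539), (13.702996253967285, 43.829532623291016), 34.512725830078125)
[0.01400446 0.04372173] 123.71263190537867
stand ((462.5477294921875, -228.63868713378906), (81.64140319824219, 81.70989990234375), 44.021934509277344) ((462.8694152832031, -229.14950561523438), 41.8508415222168)
side button 28 322.89285714285717 227.17857142857142 [[ 0.51015489 -0.02229581  0.094     ]]
bar 47 327.21276595744683 193.2340425531915 [0.55526521 0.04123045 0.149     ] ((555.2173461914062, 41.21174621582031), (12.509454727172852, 40.170379638671875), 34.30703353881836)
[0.01307215 0.04291259] 124.97223347363051
stand ((466.3040771484375, -228.40704345703125), (85.53324890136719, 82.85493469238281), 22.38335418701172) ((467.1619567871094, -226.9050750732422), 44.283302307128906)
```

```bash
cat >> h.py <<'E'
from scipy.spatial.transform import Rotation as Ro
def st(): 
    s=ctrl.get_state();q=s['tool_rot'];R=Ro.from_quat([q[1],q[2],q[3],q[0]]).as_matrix();return s,R
def rel(t):
    s,R=st();y=R[:,1];print('t',round(s['time_s'],2),'pos',s['eef_pos'].round(4),'tilt(xaxis)',R[:,0].round(3),'jaw yaw deg',round(np.degrees(np.arctan2(y[1],y[0])),1),'gap',round(s['finger_gap'],4),'F',s['wrist_force'].round(2),'M',s['torque'].round(3),'q',s['qpos'].round(2))
    if t is not None: print('shift cm tool',(100*R.T@(np.array(t)-s['eef_pos'])).round(2))
E
python3 - <<'E'
from h import *
rel([.509,-.023,.20]); print(st()[1].round(3))
E
```

```text
t 0.1 pos [0.2748 0.5885 0.2413] tilt(xaxis) [-0.001 -0.002 -1.   ] jaw yaw deg 65.0 gap 0.0856 F [-0.61 -0.24 -0.38] M [-0.025 -0.065 -0.009] q [-1.12  0.32 -0.07  1.45  0.02  1.37 -0.06]
shift cm tool [  4.22 -45.5   47.09]
[[-0.001  0.423  0.906]
 [-0.002  0.906 -0.423]
 [-1.    -0.002  0.   ]]
```

Emit:
apply_moves(targets=[[1,0,-2,2],[1,0,-3.9,4],[1,0,-3.9,4],[1,0,-3.9,4],[1,0,-3.9,4],[1,0,-3.9,4],[1,0,-3.9,4],[1,0,-3.9,4],[1,0,-3.9,4],[1,0,-3.9,4],[1,0,-3.9,4],[1,0,-3,3]], grip_force=40)

```text
invalid input at $.targets[0]: expected 5 numbers
```

Emit:
apply_moves(targets=[[1,0,-2,2,0],[1,0,-3.9,4,0],[1,0,-3.9,4,0],[1,0,-3.9,4,0],[1,0,-3.9,4,0],[1,0,-3.9,4,0],[1,0,-3.9,4,0],[1,0,-3.9,4,0],[1,0,-3.9,4,0],[1,0,-3.9,4,0],[1,0,-3.9,4,0],[1,0,-3,3,0]], grip_force=40)

```text
time_s: 1.6
eef_pos: [0.5002, -0.0167, 0.2372]
tool_rot: [0.689, 0.149, 0.692, -0.152]
wrist_force: [0.2, -0.2, -0.4]
finger_gap: -0.0
```

```bash
python3 -c "
from h import *
rel([.509,-.023,.15])"
```

```text
t 1.6 pos [ 0.5002 -0.0167  0.2372] tilt(xaxis) [-0.005 -0.004 -1.   ] jaw yaw deg 65.4 gap -0.0 F [ 0.18 -0.21 -0.45] M [-0.031 -0.017 -0.005] q [-0.51 -0.    0.49  1.83  0.01  1.32  1.12]
shift cm tool [ 8.72 -0.15  1.09]
```

Emit:
apply_moves(targets=[[1,3,-0.2,1.1,0],[1,4,0,0,0],[1,3,0,0,0],[1,1.5,0,0,0],[1,0,0,0,0]])

```text
time_s: 2.22
eef_pos: [0.5095, -0.0294, 0.119]
tool_rot: [0.689, 0.151, 0.691, -0.156]
wrist_force: [1.5, -0.3, -0.5]
finger_gap: 0.0
```

```bash
python3 -c "
from h import *
rel([.509,-.023,.115])
for n in('top','side'):
    a=read_camera(n)[:,:,::-1]; p=proj(n,[.509,-.023,.094])[0].astype(int); print(p)
    cv2.imwrite(f'pics/{n}1.png',cv2.resize(a[p[1]-50:p[1]+50,p[0]-70:p[0]+70],None,fx=5,fy=5,interpolation=cv2.INTER_CUBIC))
"
```

```text
t 2.23 pos [ 0.5095 -0.0294  0.119 ] tilt(xaxis) [-0.004 -0.005 -1.   ] jaw yaw deg 64.9 gap 0.0 F [ 1.51 -0.29 -0.5 ] M [ 0.008 -0.029  0.026] q [-0.47  0.13  0.51  1.96 -0.07  1.07  1.2 ]
shift cm tool [ 0.4   0.56 -0.32]
[348 224]
[322 227]
```

View pics/side1.png

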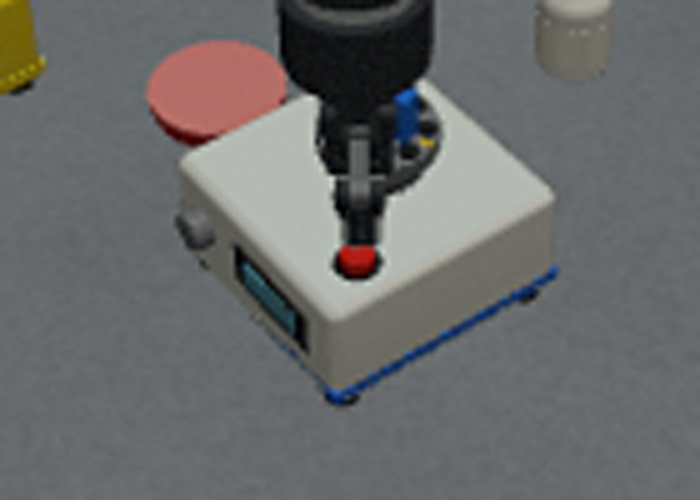

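View pics/top1.png

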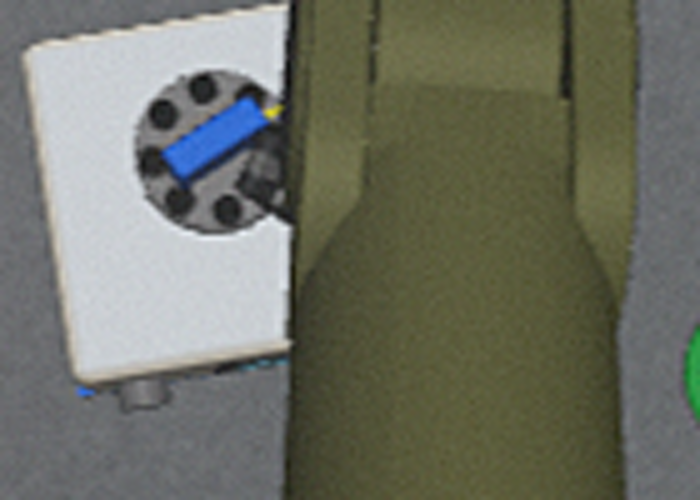

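The side view shows the closed fingers just behind and above the button (crop 357,250). The top view shows the knuckle pointing towards the head, so I'll turn the jaws away before pressing.

Emit:
apply_moves(targets=[[1,0,0.6,-0.3,0],[1,0,0,0,0.18],[1,0,0,0,0.18],[1,0,0,0,0.18],[1,0,0,0,0.18],[1,0,0,0,0.18],[1,0,0,0,0]])

```text
time_s: 3.2
eef_pos: [0.5161, -0.0175, 0.1286]
tool_rot: [0.553, 0.448, 0.546, -0.442]
wrist_force: [0.5, -0.7, -0.7]
finger_gap: -0.0001
```

```bash
python3 -c "
from h import *
rel([.509,-.0235,.108])"
```

```text
t 3.2 pos [ 0.5161 -0.0175  0.1286] tilt(xaxis) [ 0.013  0.    -1.   ] jaw yaw deg 12.0 gap -0.0001 F [ 0.49 -0.7  -0.69] M [-0.041  0.03  -0.056] q [-0.55  0.12  0.57  1.95 -0.08  1.08  0.26]
shift cm tool [ 2.05 -0.85  0.43]
```

Emit:
apply_moves(targets=[[1,0.8,-0.8,0.4,0],[1,0.4,0,0,0],[1,0,0,0,0],[1,0,0,0,0]])

```text
time_s: 3.7
eef_pos: [0.5089, -0.0231, 0.1163]
tool_rot: [0.555, 0.446, 0.548, -0.44]
wrist_force: [-0.1, -0.6, 0.2]
finger_gap: 0.0001
```

```bash
python3 -c "
from h import *
rel([.509,-.0235,.108])"
```

```text
t 3.7 pos [ 0.5089 -0.0231  0.1163] tilt(xaxis) [ 0.014  0.001 -1.   ] jaw yaw deg 12.4 gap 0.0001 F [-0.08 -0.63  0.22] M [-0.048  0.021  0.039] q [-0.54  0.12  0.57  1.98 -0.08  1.05  0.28]
shift cm tool [ 0.83 -0.01  0.04]
```

Emit:
apply_moves(targets=[[1,0.5,0,0,0],[1,0.3,0,0,0],[1,0.2,0,0,0],[1,0.2,0,0,0],[1,0,0,0,0]])

```text
time_s: 4.32
eef_pos: [0.5094, -0.023, 0.1038]
tool_rot: [0.555, 0.446, 0.548, -0.439]
wrist_force: [0.1, 0.3, -0.0]
finger_gap: 0.0003
```

```bash
python3 -c "
from h import *
rel([.509,-.0235,.099])"
```

```text
t 4.33 pos [ 0.5094 -0.023   0.1038] tilt(xaxis) [ 0.014  0.001 -1.   ] jaw yaw deg 12.5 gap 0.0003 F [ 0.06  0.27 -0.04] M [-0.05  -0.022 -0.004] q [-0.54  0.14  0.57  1.99 -0.09  1.02  0.29]
shift cm tool [ 0.48 -0.06  0.04]
```

Emit:
apply_moves(targets=[[1,0.15,0,0,0],[1,0.15,0,0,0],[1,0,0,0,0]])

```text
time_s: 4.7
eef_pos: [0.5095, -0.023, 0.1011]
tool_rot: [0.555, 0.446, 0.548, -0.439]
wrist_force: [-0.6, -0.1, 2.3]
finger_gap: -0.0
```

Emit:
apply_moves(targets=[[1,0.15,0,0,0],[1,0,0,0,0]])

```text
time_s: 4.95
eef_pos: [0.5095, -0.023, 0.0996]
tool_rot: [0.555, 0.446, 0.548, -0.439]
wrist_force: [-0.5, 0.2, 2.2]
finger_gap: -0.0002
```

Emit:
apply_moves(targets=[[1,0.1,0,0,0],[1,0,0,0,0]])

```text
time_s: 5.2
eef_pos: [0.5095, -0.0231, 0.099]
tool_rot: [0.555, 0.446, 0.548, -0.439]
wrist_force: [-0.9, -0.4, 4.4]
finger_gap: -0.0005
```

Emit:
apply_moves(targets=[[1,0.1,0,0,0],[1,0,0,0,0]])

```text
time_s: 5.45
eef_pos: [0.5096, -0.023, 0.099]
tool_rot: [0.554, 0.446, 0.548, -0.439]
wrist_force: [-1.9, -0.3, 3.8]
finger_gap: -0.0001
```

Emit:
apply_moves(targets=[[1,0.1,0,0,0],[1,0,0,0,0]])

```text
time_s: 5.7
eef_pos: [0.5096, -0.0231, 0.099]
tool_rot: [0.554, 0.447, 0.548, -0.439]
wrist_force: [-1.8, -0.2, 3.0]
finger_gap: 0.0004
```

Emit:
apply_moves(targets=[[1,0.1,0,0,0],[1,0,0,0,0]])

```text
time_s: 5.95
eef_pos: [0.5096, -0.023, 0.099]
tool_rot: [0.554, 0.447, 0.548, -0.439]
wrist_force: [-1.1, 0.9, 3.7]
finger_gap: 0.0001
```

Emit:
apply_moves(targets=[[1,0.2,0,0,0]])

```text
time_s: 6.08
eef_pos: [0.5097, -0.0232, 0.0984]
tool_rot: [0.554, 0.447, 0.549, -0.439]
wrist_force: [-7.8, -0.1, 22.2]
finger_gap: 0.0001
```

Emit:
apply_moves(targets=[[1,0.3,0,0,0]])

```text
time_s: 6.2
eef_pos: [0.5099, -0.0232, 0.098]
tool_rot: [0.553, 0.447, 0.549, -0.439]
wrist_force: [-14.0, -0.4, 32.7]
finger_gap: -0.0002
```

```bash
python3 -c "
from h import *
rel([.509,-.0235,.099])
for n in('side',):
    a=read_camera(n)[:,:,::-1]; p=[322,227]
    cv2.imwrite(f'pics/{n}2.png',cv2.resize(a[p[1]-50:p[1]+50,p[0]-70:p[0]+70],None,fx=5,fy=5,interpolation=cv2.INTER_CUBIC))
"
```

```text
t 6.2 pos [ 0.5099 -0.0232  0.098 ] tilt(xaxis) [ 0.012  0.005 -1.   ] jaw yaw deg 12.4 gap -0.0002 F [-13.99  -0.41  32.73] M [-0.04   2.89   0.041] q [-0.53  0.15  0.57  1.99 -0.1   1.02  0.3 ]
shift cm tool [-0.1  -0.09  0.01]
```

View pics/side2.png

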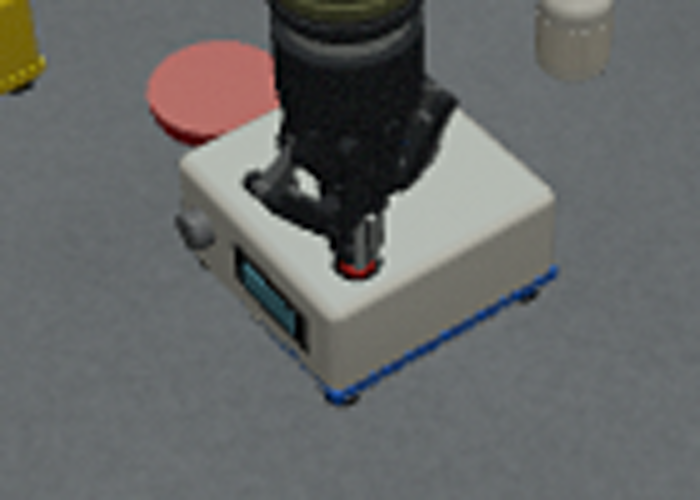

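The button went down to a firm stop at TCP z ≈ 0.098. My last push was larger than intended, about 33 N vertical. I'm backing off now.

Emit:
apply_moves(targets=[[1,-1,0,0,0],[1,-4,0,0,0],[1,-5,0,0,0],[0,-2,0,0,0],[0,0,0,0,0]])

```text
time_s: 6.88
eef_pos: [0.509, -0.0237, 0.2205]
tool_rot: [0.554, 0.447, 0.549, -0.439]
wrist_force: [-0.1, 0.3, 0.0]
finger_gap: 0.0357
```

```bash
python3 -c "
from h import *
rel([.5535,.040,.215])"
```

```text
t 6.88 pos [ 0.509  -0.0237  0.2205] tilt(xaxis) [ 0.013  0.005 -1.   ] jaw yaw deg 12.4 gap 0.0357 F [-0.15  0.26  0.04] M [-0.005 -0.007  0.016] q [-0.57  0.01  0.57  1.85 -0.01  1.26  0.23]
shift cm tool [ 0.64  5.71 -5.27]
```

Emit:
apply_moves(targets=[[0,0,3,-2.7,0],[0,0,2.7,-2.6,0],[0,0,0,0,0],[0,0,0,0,0]])

```text
time_s: 7.38
eef_pos: [0.5525, 0.0403, 0.2155]
tool_rot: [0.552, 0.446, 0.549, -0.441]
wrist_force: [-0.9, -0.7, -0.2]
finger_gap: 0.0856
```

Emit:
apply_moves(targets=[[0,0,0,0,-0.09],[0,0,0,0,-0.09],[0,0,0,0,-0.09],[0,0,0,0,-0.09]])

```text
time_s: 7.88
eef_pos: [0.5493, 0.0352, 0.2122]
tool_rot: [0.623, 0.337, 0.621, -0.336]
wrist_force: [-0.4, -0.3, 0.5]
finger_gap: 0.0854
```

```bash
python3 -c "
from h import *
rel([.5535,.040,.16])
hs={}
for n in('top','side'):
    a=read_camera(n)[:,:,::-1];cv2.imwrite(f'pics/{n}3f.png',a); p=proj(n,[.5535,.04,.13])[0].astype(int); print(p)
    cv2.imwrite(f'pics/{n}3.png',cv2.resize(a[p[1]-50:p[1]+50,p[0]-70:p[0]+70],None,fx=5,fy=5,interpolation=cv2.INTER_CUBIC))
"
```

```text
t 7.88 pos [0.5493 0.0352 0.2122] tilt(xaxis) [ 0.003  0.001 -1.   ] jaw yaw deg 33.2 gap 0.0854 F [-0.37 -0.28  0.49] M [-0.022  0.005 -0.031] q [-0.58  0.13  0.51  1.76 -0.07  1.26  0.53]
shift cm tool [ 5.23  0.6  -0.18]
[320 201]
[326 198]
```

View pics/side3.png

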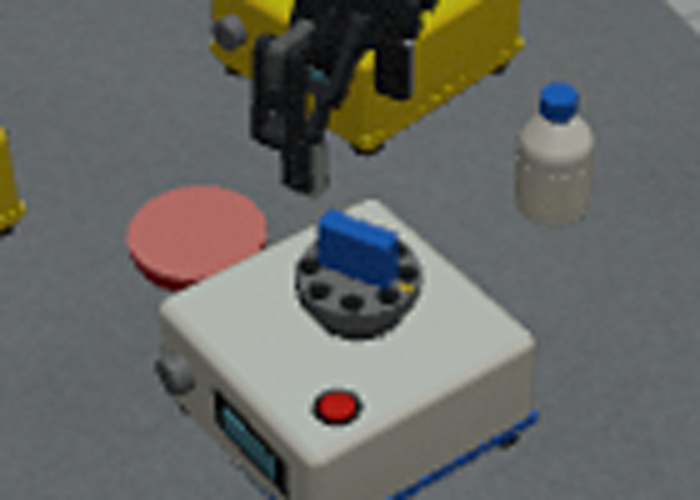

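View pics/top3.png

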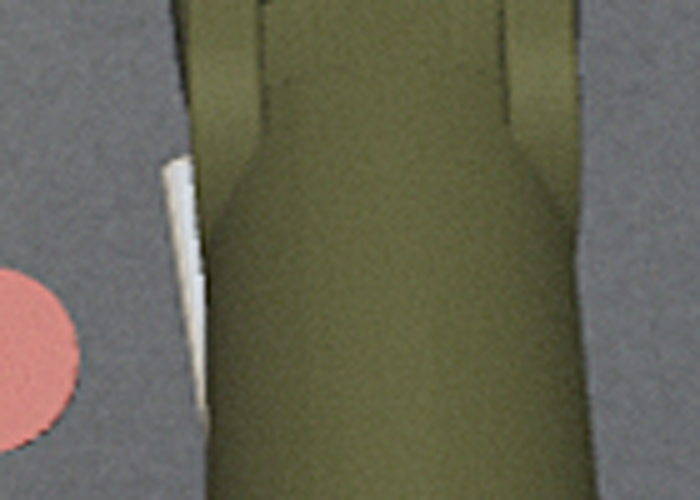

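The side view shows the button low in its ring at (337,405) and the gripper open above the bar (357,250). The top view is blocked by the arm.

Emit:
apply_moves(targets=[[0,1,0.6,-0.2,0],[0,4,0,0,0],[0,0.5,0,0,0],[0,0,0,0,0]])

```text
time_s: 8.48
eef_pos: [0.5538, 0.0399, 0.1553]
tool_rot: [0.621, 0.34, 0.62, -0.338]
wrist_force: [0.1, -0.0, 1.0]
finger_gap: 0.0855
```

```bash
python3 -c "
from h import *
rel([.5535,.040,.132])
for n in('side',):
    a=read_camera(n)[:,:,::-1]; p=[326,198]
    cv2.imwrite(f'pics/{n}4.png',cv2.resize(a[p[1]-50:p[1]+50,p[0]-70:p[0]+70],None,fx=5,fy=5,interpolation=cv2.INTER_CUBIC))
"
```

```text
t 8.47 pos [0.5538 0.0399 0.1553] tilt(xaxis) [ 0.004  0.001 -1.   ] jaw yaw deg 32.7 gap 0.0855 F [ 0.1  -0.02  1.01] M [ 0.036  0.017 -0.014] q [-0.57  0.19  0.51  1.82 -0.1   1.15  0.54]
shift cm tool [ 2.33 -0.03 -0.03]
```

View pics/side4.png

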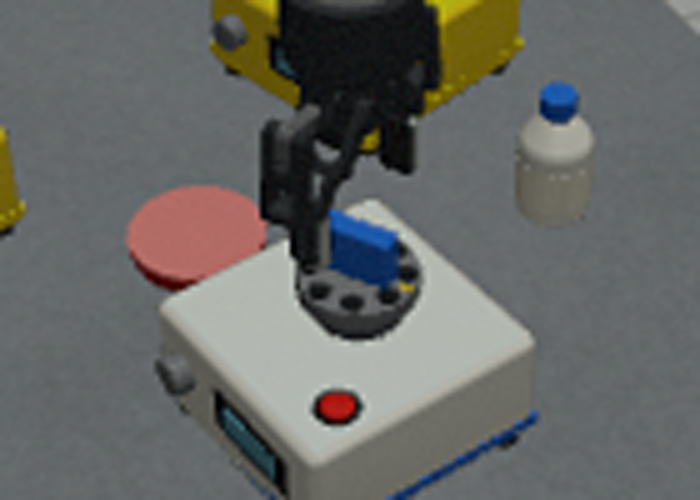

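Emit:
apply_moves(targets=[[0,1.3,0,0,-0.02],[0,0.9,0,0,0],[0,0,0,0,0],[0.6,0,0,0,0],[0.73,0,0,0,0],[0.73,0,0,0,0],[0.73,0,0,0,0]], grip_force=20)

```text
time_s: 9.4
eef_pos: [0.5556, 0.0402, 0.1347]
tool_rot: [0.626, 0.335, 0.622, -0.33]
wrist_force: [-0.5, 0.2, 0.4]
finger_gap: 0.0229
```

```bash
python3 -c "
from h import *
rel([.5535,.040,.132])
for n in('side',):
    a=read_camera(n)[:,:,::-1]; p=[326,198]
    cv2.imwrite(f'pics/{n}5.png',cv2.resize(a[p[1]-50:p[1]+50,p[0]-70:p[0]+70],None,fx=5,fy=5,interpolation=cv2.INTER_CUBIC))
"
```

```text
t 9.4 pos [0.5556 0.0402 0.1347] tilt(xaxis) [ 0.008  0.003 -1.   ] jaw yaw deg 33.9 gap 0.0229 F [-0.53  0.17  0.4 ] M [-0.017 -0.037  0.035] q [-0.57  0.21  0.5   1.84 -0.11  1.11  0.57]
shift cm tool [ 0.27 -0.19 -0.1 ]
```

View pics/side5.png

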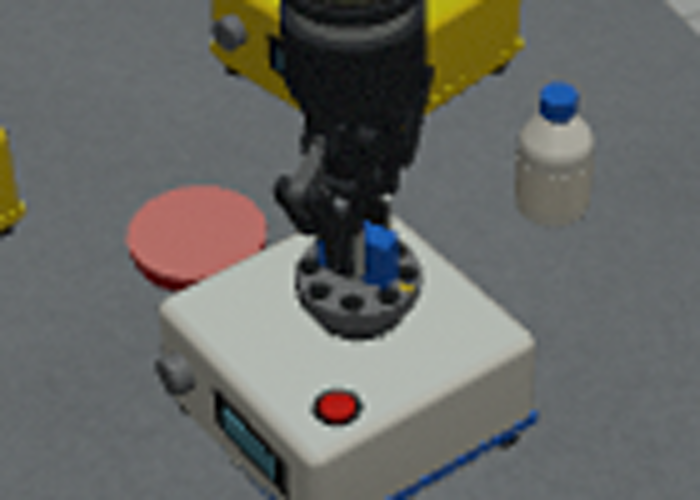

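Emit:
apply_moves(targets=[[0.73,0.2,-0.1,-0.1,0],[0.77,0,0,0,0],[0.79,0,0,0,0],[0.79,0,0,0,0]], grip_force=20)

```text
time_s: 9.95
eef_pos: [0.5541, 0.0405, 0.1325]
tool_rot: [0.626, 0.335, 0.622, -0.33]
wrist_force: [0.7, 0.1, 0.1]
finger_gap: 0.0183
```

Emit:
apply_moves(targets=[[0.81,0,0,0,0],[0.81,0,0,0,0]])

```text
time_s: 10.2
eef_pos: [0.5538, 0.0403, 0.1325]
tool_rot: [0.626, 0.335, 0.622, -0.331]
wrist_force: [-0.2, -0.9, 0.2]
finger_gap: 0.0164
```

Emit:
apply_moves(targets=[[0.83,0,0,0,0],[0.83,0,0,0,0]])

```text
time_s: 10.45
eef_pos: [0.5537, 0.0403, 0.1326]
tool_rot: [0.626, 0.335, 0.622, -0.331]
wrist_force: [-1.3, -0.7, 0.7]
finger_gap: 0.0157
```

```bash
python3 -c "
from h import *
rel([.5535,.040,.132])"
```

```text
t 10.45 pos [0.5537 0.0403 0.1326] tilt(xaxis) [ 0.007  0.003 -1.   ] jaw yaw deg 33.9 gap 0.0157 F [-1.33 -0.67  0.66] M [-0.084  0.186  0.032] q [-0.57  0.21  0.5   1.85 -0.11  1.11  0.57]
shift cm tool [ 0.06 -0.03  0.01]
```

Emit:
apply_moves(targets=[[0.9,0,0,0,0],[0.9,0,0,0,0],[0.9,0,0,0,0]], grip_force=30)

```text
time_s: 10.82
eef_pos: [0.5537, 0.0403, 0.1326]
tool_rot: [0.626, 0.335, 0.622, -0.331]
wrist_force: [-0.5, -0.4, 0.9]
finger_gap: 0.0154
```

```bash
python3 -c "
from h import *
rel([.5535,.040,.132])"
```

```text
t 10.82 pos [0.5537 0.0403 0.1326] tilt(xaxis) [ 0.007  0.003 -1.   ] jaw yaw deg 33.9 gap 0.0154 F [-0.46 -0.4   0.85] M [-0.096  0.263 -0.021] q [-0.57  0.21  0.5   1.85 -0.11  1.11  0.57]
shift cm tool [ 0.06 -0.04  0.01]
```

Emit:
apply_moves(targets=[[0.9,0,0,0,-0.05]])

```text
time_s: 10.95
eef_pos: [0.5536, 0.0405, 0.1326]
tool_rot: [0.634, 0.319, 0.631, -0.315]
wrist_force: [-1.8, 0.6, 2.0]
finger_gap: 0.0155
```

```bash
cat > s.py <<'E'
from h import *
rel([.5537,.0403,.1326])
E
python3 s.py
```

```text
t 10.95 pos [0.5536 0.0405 0.1326] tilt(xaxis) [ 0.007  0.003 -1.   ] jaw yaw deg 36.8 gap 0.0155 F [-1.77  0.57  2.01] M [ 0.063  0.325 -0.066] q [-0.56  0.21  0.5   1.85 -0.11  1.11  0.62]
shift cm tool [-0.   -0.    0.02]
```

Emit:
apply_moves(targets=[[0.9,0,0,0,-0.05]])

```text
time_s: 11.08
eef_pos: [0.5534, 0.0408, 0.1326]
tool_rot: [0.642, 0.302, 0.639, -0.298]
wrist_force: [-1.2, -0.0, 1.6]
finger_gap: 0.0155
```

```bash
python3 s.py
```

```text
t 11.07 pos [0.5534 0.0408 0.1326] tilt(xaxis) [ 0.007  0.003 -1.   ] jaw yaw deg 39.8 gap 0.0155 F [-1.18 -0.01  1.56] M [-0.031  0.392 -0.021] q [-0.56  0.21  0.49  1.85 -0.11  1.11  0.67]
shift cm tool [ 0.   -0.01  0.05]
```

Emit:
apply_moves(targets=[[0.9,0,0,0.03,-0.05],[0.9,0,0,0.03,-0.05],[0.9,0,0,0.02,-0.05]])

```text
time_s: 11.45
eef_pos: [0.5531, 0.041, 0.1326]
tool_rot: [0.663, 0.252, 0.661, -0.248]
wrist_force: [-1.2, 0.0, 1.1]
finger_gap: 0.0154
```

```bash
python3 s.py
```

```text
t 11.45 pos [0.5531 0.041  0.1326] tilt(xaxis) [ 0.004  0.004 -1.   ] jaw yaw deg 48.7 gap 0.0154 F [-1.25  0.03  1.11] M [-0.086  0.372 -0.05 ] q [-0.54  0.21  0.47  1.85 -0.11  1.11  0.82]
shift cm tool [ 0.   -0.01  0.09]
```

Emit:
apply_moves(targets=[[0.9,0,0,0.02,-0.05],[0.9,0,0,0.02,-0.05],[0.9,0,0,0.02,-0.05]])

```text
time_s: 11.82
eef_pos: [0.5529, 0.0408, 0.1326]
tool_rot: [0.679, 0.199, 0.678, -0.196]
wrist_force: [-1.7, -0.2, 2.1]
finger_gap: 0.0154
```

```bash
python3 s.py
```

```text
t 11.82 pos [0.5529 0.0408 0.1326] tilt(xaxis) [ 0.003  0.005 -1.   ] jaw yaw deg 57.6 gap 0.0154 F [-1.73 -0.23  2.15] M [-0.145  0.386 -0.01 ] q [-0.52  0.21  0.45  1.84 -0.11  1.11  0.97]
shift cm tool [ 0.  -0.   0.1]
```

Emit:
apply_moves(targets=[[0.9,0,0,0.02,-0.05],[0.9,0,0,0.02,-0.05],[0.9,0,0,0.02,-0.05],[0.9,0,0,0.02,-0.05]])

```text
time_s: 12.32
eef_pos: [0.5527, 0.0402, 0.1326]
tool_rot: [0.696, 0.128, 0.696, -0.125]
wrist_force: [-1.8, -0.6, 1.3]
finger_gap: 0.015
```

```bash
python3 s.py
```

```text
t 12.32 pos [0.5527 0.0402 0.1326] tilt(xaxis) [ 0.001  0.005 -1.   ] jaw yaw deg 69.4 gap 0.015 F [-1.84 -0.64  1.35] M [-0.236  0.297 -0.072] q [-0.5   0.21  0.43  1.84 -0.1   1.11  1.18]
shift cm tool [-0.    0.04  0.09]
```

Emit:
apply_moves(targets=[[0.9,0,0,0.02,-0.03]])

```text
time_s: 12.45
eef_pos: [0.5528, 0.04, 0.1326]
tool_rot: [0.697, 0.117, 0.698, -0.114]
wrist_force: [-1.4, -0.2, 1.2]
finger_gap: 0.0155
```

```bash
python3 s.py
```

```text
t 12.45 pos [0.5528 0.04   0.1326] tilt(xaxis) [ 0.     0.005 -1.   ] jaw yaw deg 71.1 gap 0.0155 F [-1.4  -0.2   1.18] M [-0.149  0.293  0.006] q [-0.5   0.21  0.43  1.84 -0.1   1.11  1.21]
shift cm tool [0.   0.05 0.08]
```

Emit:
apply_moves(targets=[[0.9,0,0.02,0.03,-0.035]])

```text
time_s: 12.58
eef_pos: [0.553, 0.0399, 0.1326]
tool_rot: [0.699, 0.105, 0.7, -0.102]
wrist_force: [-1.4, -0.3, 1.1]
finger_gap: 0.0158
```

```bash
python3 s.py
```

```text
t 12.57 pos [0.553  0.0399 0.1326] tilt(xaxis) [ 0.     0.004 -1.   ] jaw yaw deg 73.2 gap 0.0158 F [-1.44 -0.3   1.13] M [-0.23   0.337 -0.063] q [-0.5   0.21  0.43  1.84 -0.1   1.11  1.24]
shift cm tool [0.   0.06 0.05]
```

Emit:
apply_moves(targets=[[0.9,0,0.02,0.03,-0.035]])

```text
time_s: 12.7
eef_pos: [0.5533, 0.0398, 0.1326]
tool_rot: [0.701, 0.092, 0.702, -0.089]
wrist_force: [-0.5, -1.2, 1.8]
finger_gap: 0.0155
```

```bash
python3 s.py
```

```text
t 12.7 pos [0.5533 0.0398 0.1326] tilt(xaxis) [-0.     0.004 -1.   ] jaw yaw deg 75.3 gap 0.0155 F [-0.55 -1.17  1.77] M [-0.236  0.368 -0.092] q [-0.49  0.21  0.42  1.84 -0.1   1.11  1.28]
shift cm tool [-0.    0.06  0.03]
```

Emit:
apply_moves(targets=[[0.9,0,0.02,0.03,-0.035]])

```text
time_s: 12.82
eef_pos: [0.5536, 0.0398, 0.1326]
tool_rot: [0.703, 0.079, 0.703, -0.076]
wrist_force: [-1.4, -1.4, 1.3]
finger_gap: 0.0154
```

```bash
python3 s.py
```

```text
t 12.82 pos [0.5536 0.0398 0.1326] tilt(xaxis) [-0.     0.004 -1.   ] jaw yaw deg 77.5 gap 0.0154 F [-1.42 -1.43  1.29] M [-0.269  0.396 -0.05 ] q [-0.49  0.21  0.42  1.84 -0.1   1.11  1.32]
shift cm tool [ 0.    0.05 -0.  ]
```

Emit:
apply_moves(targets=[[0.9,0,0.03,0,-0.03]])

```text
time_s: 12.95
eef_pos: [0.5538, 0.0399, 0.1326]
tool_rot: [0.704, 0.067, 0.704, -0.065]
wrist_force: [-1.1, -0.7, 1.3]
finger_gap: 0.0153
```

```bash
python3 s.py
```

```text
t 12.95 pos [0.5538 0.0399 0.1326] tilt(xaxis) [ 0.     0.004 -1.   ] jaw yaw deg 79.3 gap 0.0153 F [-1.05 -0.67  1.28] M [-0.387  0.202 -0.045] q [-0.49  0.21  0.41  1.84 -0.1   1.11  1.35]
shift cm tool [ 0.    0.03 -0.02]
```

Emit:
apply_moves(targets=[[0.9,0,0.03,0,-0.03]])

```text
time_s: 13.08
eef_pos: [0.554, 0.04, 0.1326]
tool_rot: [0.705, 0.056, 0.705, -0.053]
wrist_force: [-0.3, -0.9, 0.9]
finger_gap: 0.0155
```

```bash
python3 s.py
```

```text
t 13.07 pos [0.554  0.04   0.1326] tilt(xaxis) [ 0.     0.004 -1.   ] jaw yaw deg 81.1 gap 0.0155 F [-0.26 -0.87  0.89] M [-0.293  0.191 -0.059] q [-0.48  0.21  0.41  1.84 -0.1   1.11  1.38]
shift cm tool [-0.    0.02 -0.04]
```

Emit:
apply_moves(targets=[[0.9,0,0.02,-0.02,-0.03]])

```text
time_s: 13.2
eef_pos: [0.5541, 0.0402, 0.1326]
tool_rot: [0.706, 0.045, 0.706, -0.042]
wrist_force: [-0.2, -2.1, 0.4]
finger_gap: 0.0152
```

```bash
python3 s.py
```

```text
t 13.2 pos [0.5541 0.0402 0.1326] tilt(xaxis) [ 0.001  0.003 -1.   ] jaw yaw deg 83.0 gap 0.0152 F [-0.2  -2.08  0.35] M [-0.318  0.082  0.029] q [-0.48  0.21  0.41  1.84 -0.1   1.11  1.41]
shift cm tool [ 0.    0.   -0.04]
```

Emit:
apply_moves(targets=[[0.9,0,0.01,-0.02,-0.03]])

```text
time_s: 13.32
eef_pos: [0.5541, 0.0404, 0.1326]
tool_rot: [0.707, 0.033, 0.706, -0.031]
wrist_force: [-0.9, -1.0, 0.3]
finger_gap: 0.0155
```

```bash
python3 s.py
```

```text
t 13.32 pos [0.5541 0.0404 0.1326] tilt(xaxis) [ 0.001  0.003 -1.   ] jaw yaw deg 84.8 gap 0.0155 F [-0.94 -1.04  0.29] M [-0.253  0.086 -0.03 ] q [-0.48  0.21  0.4   1.84 -0.09  1.11  1.44]
shift cm tool [-0.   -0.01 -0.04]
```

Emit:
apply_moves(targets=[[0.9,0,0,-0.02,-0.03]])

```text
time_s: 13.45
eef_pos: [0.5541, 0.0405, 0.1326]
tool_rot: [0.707, 0.022, 0.706, -0.019]
wrist_force: [-0.7, -1.9, -0.9]
finger_gap: 0.0157
```

```bash
python3 s.py
```

```text
t 13.45 pos [0.5541 0.0405 0.1326] tilt(xaxis) [ 0.002  0.004 -1.   ] jaw yaw deg 86.7 gap 0.0157 F [-0.66 -1.89 -0.95] M [-0.358 -0.052 -0.037] q [-0.48  0.21  0.4   1.84 -0.09  1.11  1.47]
shift cm tool [ 0.   -0.03 -0.04]
```

Emit:
apply_moves(targets=[[0.9,0,0,-0.02,-0.03]])

```text
time_s: 13.58
eef_pos: [0.5542, 0.0401, 0.1326]
tool_rot: [0.708, 0.01, 0.706, -0.008]
wrist_force: [0.5, -2.7, -0.2]
finger_gap: 0.0158
```

```bash
python3 s.py
```

```text
t 13.57 pos [0.5542 0.0401 0.1326] tilt(xaxis) [ 0.002  0.003 -1.   ] jaw yaw deg 88.5 gap 0.0158 F [ 0.54 -2.72 -0.19] M [-0.673 -0.198 -0.095] q [-0.47  0.21  0.4   1.84 -0.09  1.11  1.5 ]
shift cm tool [-0.    0.02 -0.05]
```

Emit:
apply_moves(targets=[[0.9,0,0,-0.02,-0.03]])

```text
time_s: 13.7
eef_pos: [0.5543, 0.0396, 0.1326]
tool_rot: [0.708, -0.001, 0.706, 0.003]
wrist_force: [1.7, -3.1, -0.6]
finger_gap: 0.0154
```

```bash
python3 s.py
```

```text
t 13.7 pos [0.5543 0.0396 0.1326] tilt(xaxis) [ 0.003  0.002 -1.   ] jaw yaw deg 90.3 gap 0.0154 F [ 1.67 -3.11 -0.59] M [-0.563 -0.297 -0.097] q [-0.47  0.21  0.39  1.84 -0.09  1.11  1.53]
shift cm tool [-0.    0.07 -0.06]
```

A side force has appeared (Fy about -3 N) and the head is pivoting, so one lug has touched. I'll yield along -y with smaller steps.

Emit:
apply_moves(targets=[[0.9,0,-0.03,0,-0.01]])

```text
time_s: 13.82
eef_pos: [0.5544, 0.0394, 0.1326]
tool_rot: [0.708, -0.005, 0.706, 0.007]
wrist_force: [0.8, -0.3, 0.2]
finger_gap: 0.0154
```

```bash
python3 s.py
```

```text
t 13.82 pos [0.5544 0.0394 0.1326] tilt(xaxis) [ 0.003  0.003 -1.   ] jaw yaw deg 90.9 gap 0.0154 F [ 0.77 -0.26  0.25] M [-0.2   -0.077 -0.171] q [-0.47  0.21  0.39  1.84 -0.09  1.11  1.54]
shift cm tool [-0.    0.09 -0.07]
```

Emit:
apply_moves(targets=[[0.9,0,0,0,0]])

```text
time_s: 13.95
eef_pos: [0.5544, 0.0394, 0.1326]
tool_rot: [0.708, -0.005, 0.706, 0.007]
wrist_force: [0.7, -1.5, -0.2]
finger_gap: 0.0156
```

```bash
python3 s.py
```

```text
t 13.95 pos [0.5544 0.0394 0.1326] tilt(xaxis) [ 0.003  0.003 -1.   ] jaw yaw deg 90.9 gap 0.0156 F [ 0.68 -1.54 -0.18] M [-0.379 -0.097 -0.084] q [-0.47  0.21  0.39  1.84 -0.09  1.11  1.54]
shift cm tool [ 0.    0.09 -0.07]
```

Emit:
apply_moves(targets=[[0.9,0,-0.02,0,-0.015]])

```text
time_s: 14.08
eef_pos: [0.5544, 0.0393, 0.1326]
tool_rot: [0.708, -0.01, 0.706, 0.012]
wrist_force: [0.6, -1.7, -0.5]
finger_gap: 0.0153
```

```bash
python3 s.py
```

```text
t 14.07 pos [0.5544 0.0393 0.1326] tilt(xaxis) [ 0.003  0.003 -1.   ] jaw yaw deg 91.8 gap 0.0153 F [ 0.62 -1.73 -0.46] M [-0.322 -0.128 -0.338] q [-0.47  0.21  0.39  1.84 -0.09  1.11  1.56]
shift cm tool [-0.    0.1  -0.06]
```

Mz has reached -0.34 N m, which is clearly the stop, about 57° round. I'll back off a touch to relax it and then lift gently.

Emit:
apply_moves(targets=[[0.9,0,0.02,0,0.025],[0.9,0,0,0,0]])

```text
time_s: 14.32
eef_pos: [0.5543, 0.0395, 0.1326]
tool_rot: [0.708, -0.001, 0.706, 0.003]
wrist_force: [0.3, -1.4, -0.1]
finger_gap: 0.0154
```

```bash
python3 s.py
```

```text
t 14.32 pos [0.5543 0.0395 0.1326] tilt(xaxis) [ 0.003  0.003 -1.   ] jaw yaw deg 90.3 gap 0.0154 F [ 0.34 -1.41 -0.09] M [-0.337 -0.132 -0.005] q [-0.47  0.21  0.39  1.84 -0.09  1.11  1.53]
shift cm tool [-0.    0.08 -0.06]
```

Emit:
apply_moves(targets=[[0.9,-0.15,0.03,0,0],[0.9,0,0,0,0]], grip_force=40)

```text
time_s: 14.58
eef_pos: [0.5536, 0.0396, 0.1334]
tool_rot: [0.708, -0.001, 0.707, 0.003]
wrist_force: [0.2, -1.9, -1.4]
finger_gap: 0.0159
```

```bash
python3 s.py
```

```text
t 14.57 pos [0.5536 0.0396 0.1334] tilt(xaxis) [ 0.002  0.002 -1.   ] jaw yaw deg 90.3 gap 0.0159 F [ 0.18 -1.89 -1.41] M [-0.397 -0.123 -0.016] q [-0.47  0.2   0.39  1.84 -0.09  1.11  1.53]
shift cm tool [0.08 0.07 0.01]
```

Emit:
apply_moves(targets=[[0.9,-0.1,0,0,0],[0.9,0,0,0,0]])

```text
time_s: 14.82
eef_pos: [0.5531, 0.0396, 0.134]
tool_rot: [0.707, -0.001, 0.707, 0.003]
wrist_force: [0.4, -2.5, -1.9]
finger_gap: 0.0149
```

```bash
python3 s.py
```

```text
t 14.82 pos [0.5531 0.0396 0.134 ] tilt(xaxis) [ 0.001  0.002 -1.   ] jaw yaw deg 90.3 gap 0.0149 F [ 0.42 -2.48 -1.93] M [-0.459 -0.08  -0.101] q [-0.47  0.2   0.39  1.84 -0.09  1.12  1.53]
shift cm tool [0.14 0.07 0.06]
```

Emit:
apply_moves(targets=[[0.9,-0.1,-0.03,0.06,0],[0.9,0,0,0,0]])

```text
time_s: 15.08
eef_pos: [0.5534, 0.0395, 0.1348]
tool_rot: [0.707, -0.001, 0.707, 0.003]
wrist_force: [-0.9, -1.0, -1.7]
finger_gap: 0.0151
```

```bash
python3 s.py
```

```text
t 15.07 pos [0.5534 0.0395 0.1348] tilt(xaxis) [-0.     0.002 -1.   ] jaw yaw deg 90.3 gap 0.0151 F [-0.93 -0.98 -1.73] M [-0.402 -0.053 -0.047] q [-0.47  0.2   0.39  1.84 -0.09  1.12  1.53]
shift cm tool [0.22 0.08 0.03]
```

Emit:
apply_moves(targets=[[0.9,-0.1,-0.03,0.06,0],[0.9,0,0,0,0]])

```text
time_s: 15.32
eef_pos: [0.5537, 0.0395, 0.1358]
tool_rot: [0.707, -0.001, 0.707, 0.003]
wrist_force: [-0.2, -1.6, -1.8]
finger_gap: 0.0154
```

```bash
python3 s.py
```

```text
t 15.32 pos [0.5537 0.0395 0.1358] tilt(xaxis) [-0.001  0.002 -1.   ] jaw yaw deg 90.4 gap 0.0154 F [-0.24 -1.64 -1.81] M [-0.345 -0.032 -0.034] q [-0.47  0.2   0.39  1.83 -0.09  1.12  1.53]
shift cm tool [ 0.32  0.07 -0.  ]
```

Emit:
apply_moves(targets=[[0.9,-0.15,0,0.02,0],[0.9,-0.15,0,0.04,0]])

```text
time_s: 15.58
eef_pos: [0.5541, 0.0395, 0.1387]
tool_rot: [0.706, -0.001, 0.708, 0.003]
wrist_force: [0.5, -1.2, -3.2]
finger_gap: 0.0151
```

```bash
python3 s.py
```

```text
t 15.57 pos [0.5541 0.0395 0.1387] tilt(xaxis) [-0.002  0.002 -1.   ] jaw yaw deg 90.4 gap 0.0151 F [ 0.54 -1.2  -3.17] M [-0.298  0.05  -0.018] q [-0.47  0.2   0.39  1.83 -0.09  1.13  1.53]
shift cm tool [ 0.61  0.08 -0.04]
```

Emit:
apply_moves(targets=[[0.9,-0.2,0,0.04,0],[0.9,-0.2,0,0.04,0]])

```text
time_s: 15.82
eef_pos: [0.5548, 0.0395, 0.1428]
tool_rot: [0.706, -0.001, 0.708, 0.003]
wrist_force: [-0.4, -1.3, -2.8]
finger_gap: 0.0155
```

```bash
python3 s.py
```

```text
t 15.82 pos [0.5548 0.0395 0.1428] tilt(xaxis) [-0.002  0.002 -1.   ] jaw yaw deg 90.4 gap 0.0155 F [-0.42 -1.28 -2.85] M [-0.289 -0.013  0.01 ] q [-0.47  0.2   0.39  1.82 -0.09  1.14  1.53]
shift cm tool [ 1.02  0.08 -0.1 ]
```

Emit:
apply_moves(targets=[[0.9,-0.2,0,-0.06,0],[0.9,-0.2,0,-0.02,0],[0.9,-0.2,0,0,0]])

```text
time_s: 16.2
eef_pos: [0.5544, 0.0407, 0.1498]
tool_rot: [0.707, -0.001, 0.707, 0.004]
wrist_force: [-0.6, 0.1, -3.3]
finger_gap: 0.0154
```

```bash
python3 s.py
```

```text
t 16.2 pos [0.5544 0.0407 0.1498] tilt(xaxis) [-0.001  0.004 -1.   ] jaw yaw deg 90.4 gap 0.0154 F [-0.58  0.1  -3.32] M [-0.013 -0.008 -0.008] q [-0.47  0.19  0.39  1.82 -0.08  1.15  1.53]
shift cm tool [ 1.72 -0.05 -0.07]
```

Emit:
apply_moves(targets=[[0.9,-0.4,0,0,0],[0.9,-0.6,0,0,0],[0.9,-1,0,0,0],[0.9,-1.5,0,0,0],[0.9,-1,0,0,0],[0.9,0,0,0,0]])

```text
time_s: 16.95
eef_pos: [0.5553, 0.0409, 0.1995]
tool_rot: [0.708, -0.001, 0.706, 0.004]
wrist_force: [-0.3, 1.2, -1.9]
finger_gap: 0.0152
```

```bash
python3 -c "
from h import *
rel([.4645,-.2285,.19])
for n in('side',):
    a=read_camera(n)[:,:,::-1]; p=[326,198]
    cv2.imwrite(f'pics/{n}6.png',cv2.resize(a[p[1]-60:p[1]+50,p[0]-70:p[0]+70],None,fx=5,fy=5,interpolation=cv2.INTER_CUBIC))
"
```

```text
t 16.95 pos [0.5553 0.0409 0.1995] tilt(xaxis) [ 0.002  0.005 -1.   ] jaw yaw deg 90.4 gap 0.0152 F [-0.26  1.18 -1.92] M [-0.045  0.039 -0.002] q [-0.48  0.15  0.4   1.76 -0.07  1.24  1.51]
shift cm tool [  0.8  -26.88  -9.28]
```

View pics/side6.png

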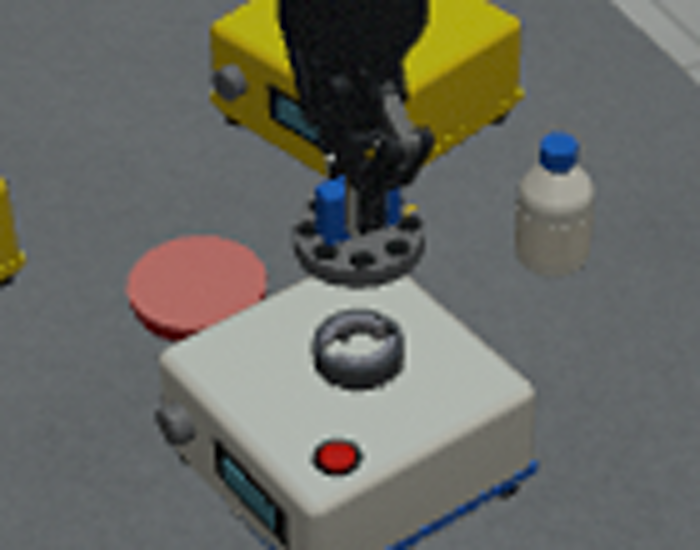

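The side view shows the head clear of the empty collar (358,348), held upright at (358,225), with the button still down (337,457). I'm carrying it to the stand.

Emit:
apply_moves(targets=[[0.9,0,-1.5,-0.5,0],[0.9,0,-3,-1,0],[0.9,0,-3.5,-1.2,0],[0.9,0,-3.5,-1.2,0],[0.9,0,-3.5,-1.2,0],[0.9,0,-3.5,-1.2,0],[0.9,0,-3.5,-1.2,0],[0.9,0,-2.5,-0.9,0],[0.9,0,-1.2,-0.4,0],[0.9,0,0,0,0]])

```text
time_s: 18.25
eef_pos: [0.4567, -0.2331, 0.1933]
tool_rot: [0.704, 0.001, 0.71, 0.001]
wrist_force: [0.8, -0.0, -2.5]
finger_gap: 0.0155
```

```bash
python3 -c "
from h import *
rel([.4645,-.2285,.10])"
```

```text
t 18.25 pos [ 0.4567 -0.2331  0.1933] tilt(xaxis) [-0.009  0.004 -1.   ] jaw yaw deg 90.0 gap 0.0155 F [ 0.8  -0.01 -2.52] M [ 0.027 -0.016  0.049] q [-0.18  0.06  0.63  1.87 -0.04  1.23  2.03]
shift cm tool [9.32 0.43 0.86]
```

Emit:
apply_moves(targets=[[0.9,1,0.4,0.9,0],[0.9,3,0,0,0],[0.9,3,0,0,0],[0.9,1.5,0,0,0],[0.9,0,0,0,0]])

```text
time_s: 18.88
eef_pos: [0.47, -0.2205, 0.1034]
tool_rot: [0.704, -0.002, 0.71, 0.006]
wrist_force: [0.5, -0.3, -2.5]
finger_gap: 0.015
```

```bash
python3 -c "
from h import *
rel([.4645,-.2285,.10])
for n in('side','top'):
    a=read_camera(n)[:,:,::-1];cv2.imwrite(f'pics/{n}7f.png',a); p=proj(n,[.4645,-.2285,.05])[0].astype(int); print(p)
    cv2.imwrite(f'pics/{n}7.png',cv2.resize(a[p[1]-50:p[1]+50,p[0]-70:p[0]+70],None,fx=5,fy=5,interpolation=cv2.INTER_CUBIC))
"
```

```text
t 18.88 pos [ 0.47   -0.2205  0.1034] tilt(xaxis) [-0.008  0.006 -1.   ] jaw yaw deg 90.6 gap 0.015 F [ 0.49 -0.31 -2.53] M [-0.015 -0.008  0.016] q [-0.17  0.19  0.62  1.95 -0.13  1.05  2.08]
shift cm tool [ 0.34 -0.79 -0.56]
[343 301]
[436 246]
```

View pics/side7.png

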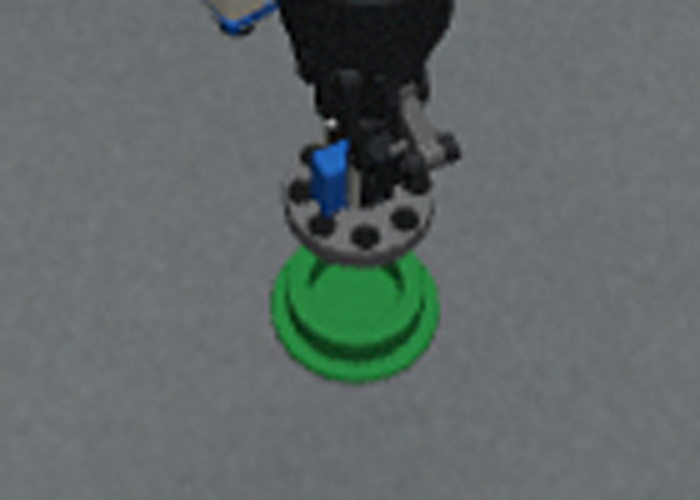

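View pics/top7.png

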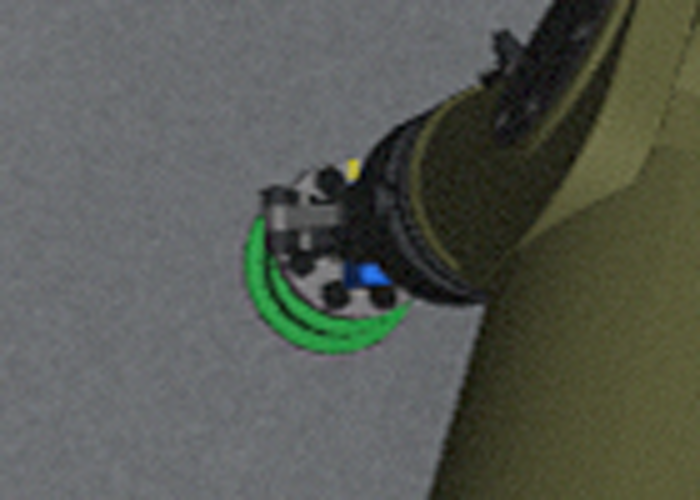

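Emit:
apply_moves(targets=[[0.9,0,-0.8,-0.55,0],[0.9,0,0,0,0],[0.9,0,0,0,0]])

```text
time_s: 19.35
eef_pos: [0.4668, -0.231, 0.1076]
tool_rot: [0.707, -0.002, 0.707, 0.005]
wrist_force: [-0.2, -0.1, -1.4]
finger_gap: 0.0156
```

```bash
python3 -c "
from h import *
rel([.4645,-.2285,.08])
for n in('side','top'):
    a=np.ascontiguousarray(read_camera(n)[:,:,::-1]); s=ctrl.get_state()['eef_pos']
    th=np.linspace(0,2*np.pi,200);big=cv2.resize(a,None,fx=5,fy=5,interpolation=cv2.INTER_CUBIC)
    for c,r,z,col in((s[:2],.036,s[2]-.0426+.026,(0,0,255)),((.4645,-.2285),.042,.006,(255,0,255))):
        q=proj(n,np.c_[c[0]+r*np.cos(th),c[1]+r*np.sin(th),th*0+z]);cv2.polylines(big,[((q+.5)*5).astype(int)],True,col,1)
    p=proj(n,[.4645,-.2285,.05])[0].astype(int)*5
    cv2.imwrite(f'pics/{n}8.png',big[p[1]-225:p[1]+225,p[0]-300:p[0]+300])
"
```

```text
t 19.35 pos [ 0.4668 -0.231   0.1076] tilt(xaxis) [-0.     0.005 -1.   ] jaw yaw deg 90.6 gap 0.0156 F [-0.17 -0.08 -1.43] M [-0.038 -0.002  0.07 ] q [-0.16  0.18  0.62  1.95 -0.12  1.05  2.1 ]
shift cm tool [ 2.76  0.24 -0.23]
```

View pics/side8.png

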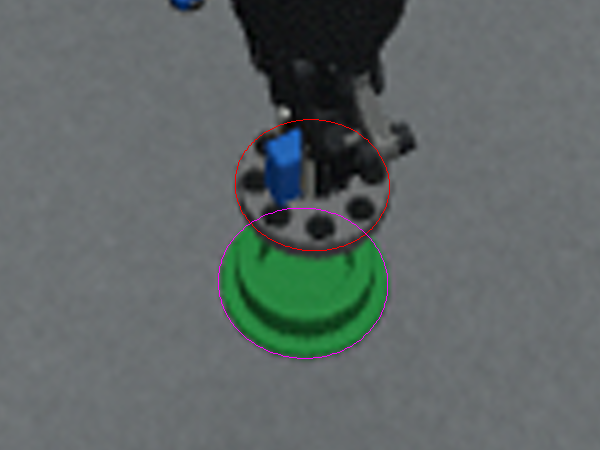

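View pics/top8.png

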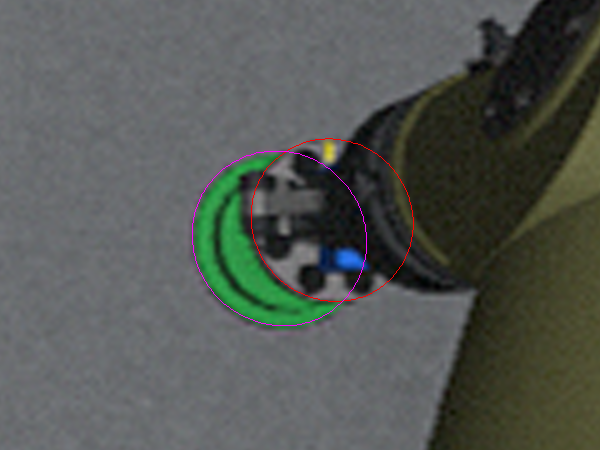

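The side and top overlays match within about a pixel: head platform in red, stand base in magenta. I'm correcting by 2–3 mm and lowering.

Emit:
apply_moves(targets=[[0.9,0.5,0.25,-0.2,0],[0.9,1,0,0,0],[0.9,1,0,0,0],[0.9,0,0,0,0]])

```text
time_s: 19.95
eef_pos: [0.464, -0.2275, 0.08]
tool_rot: [0.706, -0.002, 0.708, 0.006]
wrist_force: [-0.7, 0.7, -2.3]
finger_gap: 0.0155
```

```bash
python3 -c "
from h import *
rel([.4645,-.2285,.058])"
```

```text
t 19.95 pos [ 0.464  -0.2275  0.08  ] tilt(xaxis) [-0.002  0.005 -1.   ] jaw yaw deg 90.6 gap 0.0155 F [-0.74  0.66 -2.29] M [-0.009  0.033  0.02 ] q [-0.15  0.21  0.62  1.98 -0.15  1.    2.12]
shift cm tool [ 2.2  -0.11  0.05]
```

Emit:
apply_moves(targets=[[0.9,0.6,-0.1,0,0],[0.9,0.6,0,0,0],[0.9,0.4,0,0,0],[0.9,0.2,0,0,0],[0.9,0,0,0,0]])

```text
time_s: 20.58
eef_pos: [0.4642, -0.2287, 0.0607]
tool_rot: [0.706, -0.002, 0.708, 0.005]
wrist_force: [-0.6, 0.0, -2.6]
finger_gap: 0.0156
```

```bash
python3 -c "
from h import *
rel([.4645,-.2285,.0546])"
```

```text
t 20.57 pos [ 0.4642 -0.2287  0.0607] tilt(xaxis) [-0.002  0.005 -1.   ] jaw yaw deg 90.6 gap 0.0156 F [-0.64  0.02 -2.6 ] M [-0.069  0.021 -0.034] q [-0.14  0.24  0.61  1.99 -0.17  0.96  2.14]
shift cm tool [0.61 0.02 0.03]
```

Emit:
apply_moves(targets=[[0.9,0.2,0,0,0],[0.9,0.2,0,0,0],[0.9,0,0,0,0]])

```text
time_s: 20.95
eef_pos: [0.4645, -0.2288, 0.0569]
tool_rot: [0.707, -0.002, 0.708, 0.005]
wrist_force: [0.6, 0.5, -3.1]
finger_gap: 0.0156
```

Emit:
apply_moves(targets=[[0.9,0.15,0,0,0],[0.9,0,0,0,0]])

```text
time_s: 21.2
eef_pos: [0.4646, -0.2288, 0.0553]
tool_rot: [0.707, -0.002, 0.707, 0.005]
wrist_force: [-0.9, -0.7, -2.6]
finger_gap: 0.0155
```

Emit:
apply_moves(targets=[[0.9,0.1,0,0,0],[0.9,0,0,0,0]])

```text
time_s: 21.45
eef_pos: [0.4648, -0.2289, 0.0547]
tool_rot: [0.707, -0.002, 0.707, 0.005]
wrist_force: [0.3, 0.1, -2.6]
finger_gap: 0.0152
```

Emit:
apply_moves(targets=[[0.9,0.1,0,0,0],[0.9,0,0,0,0]])

```text
time_s: 21.7
eef_pos: [0.465, -0.229, 0.0548]
tool_rot: [0.707, -0.002, 0.707, 0.006]
wrist_force: [0.7, -0.7, -1.6]
finger_gap: 0.0148
```

Emit:
apply_moves(targets=[[0.9,0.1,0,0,0],[0.9,0,0,0,0]])

```text
time_s: 21.95
eef_pos: [0.465, -0.229, 0.0547]
tool_rot: [0.707, -0.002, 0.707, 0.006]
wrist_force: [-0.2, -0.1, -1.6]
finger_gap: 0.0158
```

It stalled at 0.0547 (0.0546 expected). I'll check with one slightly firmer push, then look.

Emit:
apply_moves(targets=[[0.9,0.15,0,0,0]])

```text
time_s: 22.08
eef_pos: [0.465, -0.229, 0.0546]
tool_rot: [0.707, -0.001, 0.707, 0.006]
wrist_force: [-7.3, 4.2, 22.4]
finger_gap: 0.0151
```

```bash
python3 -c "
from h import *
rel([.4645,-.2285,.0546])
a=read_camera('side')[:,:,::-1];p=proj('side',[.4645,-.2285,.05])[0].astype(int)
cv2.imwrite('pics/side9.png',cv2.resize(a[p[1]-50:p[1]+50,p[0]-70:p[0]+70],None,fx=5,fy=5,interpolation=cv2.INTER_CUBIC))"
```

```text
t 22.07 pos [ 0.465  -0.229   0.0546] tilt(xaxis) [-0.001  0.007 -1.   ] jaw yaw deg 90.6 gap 0.0151 F [-7.27  4.23 22.39] M [ 0.633  1.601 -0.019] q [-0.14  0.25  0.61  1.99 -0.18  0.95  2.15]
shift cm tool [-0.    0.05 -0.05]
```

View pics/side9.png

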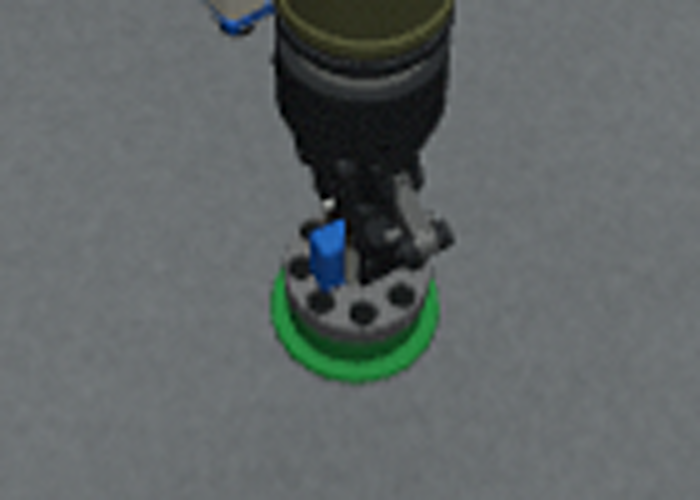

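The side view shows the platform (360,290) sitting on the cup, centred in the green base. The push gave a firm stop, so I'm releasing it.

Emit:
apply_moves(targets=[[0.9,-0.05,0,0,0],[0.9,0,0,0,0],[0.75,0,0,0,0],[0.7,0,0,0,0],[0.3,0,0,0,0],[0.2,0,0,0,0],[0,0,0,0,0]])

```text
time_s: 23.0
eef_pos: [0.4657, -0.2292, 0.0547]
tool_rot: [0.707, -0.002, 0.707, 0.006]
wrist_force: [-0.4, 0.2, 0.4]
finger_gap: 0.0785
```

Emit:
apply_moves(targets=[[0,-1,0,0,0],[0,-3,0,0,0],[0,-4,0,0,0],[0,-4,0,0,0],[0,-2,0,0,0],[0,0,0,0,0],[0,0,0,0,0]])

```text
time_s: 23.88
eef_pos: [0.4652, -0.2307, 0.2017]
tool_rot: [0.708, -0.001, 0.706, 0.005]
wrist_force: [-0.3, 0.0, -0.8]
finger_gap: 0.0855
```

```bash
python3 -c "
from h import *
rel(None)
for n in('side','top'):
    a=read_camera(n)[:,:,::-1];cv2.imwrite(f'pics/{n}10f.png',a)
    b=np.ascontiguousarray(cv2.resize(a,None,fx=5,fy=5,interpolation=cv2.INTER_CUBIC));th=np.linspace(0,2*np.pi,200)
    for r,z,col in((.036,.038,(0,0,255)),(.042,.006,(255,0,255))):
        q=proj(n,np.c_[.4645+r*np.cos(th),-.2285+r*np.sin(th),th*0+z]);cv2.polylines(b,[((q+.5)*5).astype(int)],True,col,1)
    p=proj(n,[.4645,-.2285,.05])[0].astype(int)*5
    cv2.imwrite(f'pics/{n}10.png',b[p[1]-225:p[1]+225,p[0]-300:p[0]+300])"
```

```text
t 23.88 pos [ 0.4652 -0.2307  0.2017] tilt(xaxis) [ 0.002  0.006 -1.   ] jaw yaw deg 90.5 gap 0.0855 F [-0.26  0.04 -0.78] M [-0.033  0.031  0.015] q [-0.19  0.07  0.63  1.85 -0.05  1.24  2.04]
```

View pics/side10.png

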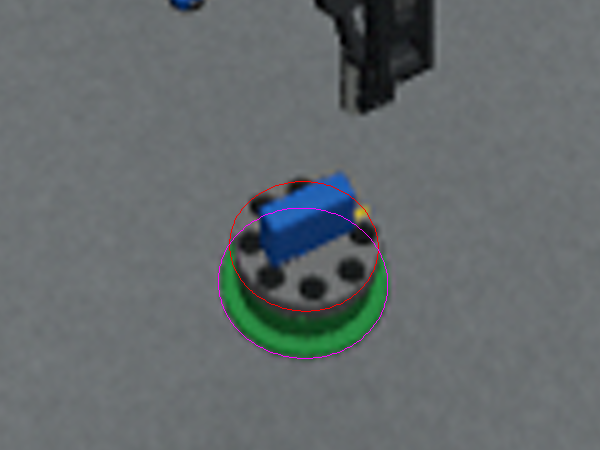

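View pics/side10f.png

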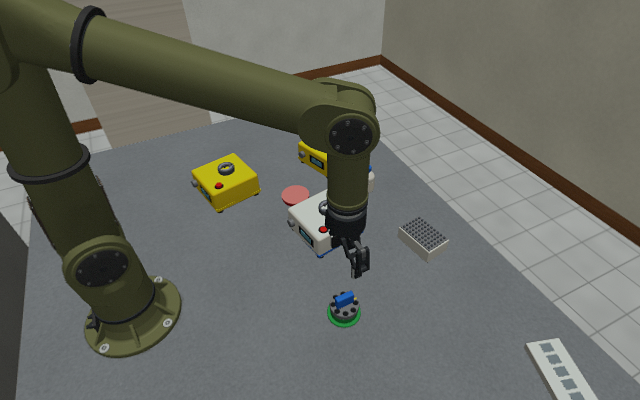

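The head stands upright on the stand, within about a pixel of the circle predicted for fully home, and nothing touches it. The dish and tip box are where they were. I'm handing in.

```bash
python3 -c "
from cell import *
job_done()"
```

```text
the job is handed in; nothing more can be done
```

The tube head is off the mixer and parked upright in the green stand, and I handed the job in at about 24 s of the 72 s allowed. I got no verdict back.

- **Button:** I pressed it down to its hard stop, and it stayed down after I lifted off. My last push was harder than intended: about 33 N vertical, or 36 N with the sideways part. That is over the advised 25 N. It is also about at the 35 N limit as the wrist sensor reads it, so this check is the doubtful one.
- **Turning:** I turned the head about 57° anticlockwise. One lug touched first, so I let the arm give way. The next small step reached the stop. I nudged it once more to be sure, and the torque peaked at 0.34 N m. I then backed off about 1.5° before lifting.
- **Lifting:** The head came straight up with only its own weight on the wrist (2–3 N) and side forces under 3 N.
- **Parking:** It came to rest within 0.1 mm of the height I expected, and a 22 N push showed it was firmly home. After release, the side view showed it upright and within about a pixel (roughly 2 mm) of the fully seated position. The gripper was open and clear.
- **Not fully checked:** The dish and tip box were in place in the last picture. In that picture the arm hid the bottle, which was last seen in place just after the lift. The button was also last seen clearly down just after the lift, and I didn't check it in close-up after parking.

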